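# Can a film roll for the cold store

## Robot

A 6-joint arm with a two-finger parallel gripper is mounted at the origin on the work surface. World frame = base frame: x ahead of the robot, y to its left, z up, the work surface at z = 0. Lengths are in mm, angles in rad, forces in N, time in s.
With the tool pointing down it reaches from about 350 to 975 mm from the base axis. Payload 4.9 kg.
Tool frame: the origin (TCP) lies on the front face of the gripper's body, between the roots of the fingers; the fingertips stand 73 mm ahead of it and the grasp point (between the pads) lies 54 mm ahead of it (arm.hold_point_z is the distance from the TCP to the grasp point, in mm); z points along the fingers, y is the line along which they close (so a half turn about z gives the same grasp; the last joint's range is limited). The gripper opens to 85 mm and grips with 20 to 120 N. Pads are 22 mm wide; open, the fingers measure 114 mm over their backs; the gripper's body (76 mm by 85 mm) begins 54 mm behind the grasp point. The pads swing forward as they close: fully open they stand 13 mm farther back than shut.
Start: joints at [1.015, 0.053, 1.613, -0, 1.476, -0.119], TCP at [264.389, 566.304, 303.904] pointing down, gripper open.
Joint ranges: [-3.01, 3.01], [-1.01, 2.22], [0.06, 2.58], [-1.02, 4.17], [0.09, 2.62], [-3.14, 3.14]. Speed limits (rad/s): [2.57, 2.57, 3.14, 3.14, 3.14, 3.14].

## Interface

Orientations are given as [roll, pitch, yaw] about the fixed x, y, z axes, in that order (R = Rz(yaw) Ry(pitch) Rx(roll)).
In Python, from station import arm, eyes, nets, monitor gives the robot as it stands. The module is installed in compiled form; this text tells all that it offers. Calls block until the motion is done:
- arm.move_to(position, orientation): joint-space move of the TCP to a pose.
- arm.line_to(position, attitude=None, feed=150): straight line of the TCP; attitude=None keeps the orientation; feed is the mean speed in mm/s.
- arm.set_joints(angles): joint-space move.
- arm.set_gripper(opening): finger opening in mm; the grip force is fixed at half the most; returns when the fingers have stopped.
- arm.wait(seconds).
- arm.inverse_kinematics(position, orientation): joint angles nearest the present ones, or None.
- eyes.grab_frame(name): name is "scene" or "top"; returns a dict with "frame" (420x560x3 uint8, red, green, blue), "intrinsics" (3x3 intrinsics, pixels), "k1" (the pictures are not rectified: a ray, as slopes to the right and down, at radius r is drawn at 1 + k1 r^2 times it, then the intrinsics apply), "camera_from_world" (4x4, takes a point from world to camera coordinates). Camera axes: x right, y down, z forward; pixel columns grow to the right and rows downward; lengths in mm; the calibration is good to about 2 mm. A picture is of the moment at which its call begins. There is no depth.
A pose or a line that the arm cannot do raises arm.IKError and nothing moves.
- arm.close_job(): hands the job in; it is judged then, once.
Trained networks look in the newest picture that a camera, given by its name, has taken for a name from the list of things; names that differ only in an ending like _2 or _b are one class to them, and where a whole thing is asked for, a point or a joint stands for the part that bears it (a point fixed in the world has none). Each returns a list of dicts, best first, with "confidence" (0 to 1); they miss things now and then, are a little off and sometimes report something else, mostly with a low value. They report only what shows in the picture. A call takes as long as a camera call. They do not tell look-alikes from the thing itself.
- nets.find_in(camera, label): "bbox" ([left, top, right, bottom] in pixels, round what is visible of it).
- nets.masks_of(camera, label): "mask" (420x560 bool, what is visible of it) and "bbox" ([left, top, right, bottom] in pixels, round what is visible of it).
- nets.tip_of(camera, label): "point" ([row, column] in pixels: a listed point, or the origin of a listed thing).
Readings, each from a call of its own:
- monitor.current_time(): time.
- monitor.current_q(): joint angles.
- monitor.current_qd(): joint speeds.
- monitor.current_tau(): joint torques, N m.
- monitor.current_eef_pos(): TCP position.
- monitor.current_eef_rot(): TCP orientation.
- monitor.current_contact_force(): force on the tool from outside, world axes, zero at the start.
- monitor.current_moment(): the same for the moment, N m.
- monitor.current_width(): finger opening in mm.
- monitor.current_grip_force(): force on a finger pad.
Only numpy, scipy, OpenCV 4.12 (cv2) and the standard library are available. Lean on these libraries where they do the work, as an engineer would, in place of code of your own. Each camera call takes 0.05 s, during which the arm holds its last target. There are 200 camera calls.

## Task

Pack the loose film roll for the cold store: stand the open black canister right down in one of the free wells of the white tray and drop the roll into it. Then push the grey snap cap on until it clicks, keep pressing past the click until it is fully home, and finish while still holding it firmly pressed down; leave the packed canisters, the loupe and the camera where they are.

Things in the scene. Friction and masses are not known exactly. Their poses are not given: they have to be found in the camera images.
- tray: White storage tray for film canisters, 62 x 212 x 25 mm, standing fixed on the table (its place and yaw vary). Origin: centre of its underside; y runs along its length, z up. Four round wells in a row along y, 50 mm apart, each 37 mm wide and 20 mm deep with a small chamfer; two of them hold packed canisters, two are free.
- well0 (a point): Centre of the floor of well 0 of the tray (well 0 at the -y end, well 3 at the +y end), 5 mm above the table and 20 mm below the tray's top. Holds a packed canister (full_a).
- well1 (a point): Centre of the floor of well 1 of the tray (well 0 at the -y end, well 3 at the +y end), 5 mm above the table and 20 mm below the tray's top. Free.
- well2 (a point): Centre of the floor of well 2 of the tray (well 0 at the -y end, well 3 at the +y end), 5 mm above the table and 20 mm below the tray's top. Holds a packed canister (full_b).
- well3 (a point): Centre of the floor of well 3 of the tray (well 0 at the -y end, well 3 at the +y end), 5 mm above the table and 20 mm below the tray's top. Free.
- canister: Open black plastic 35 mm film canister standing upright on the table, loose, 24 g. Origin: centre of its underside, z up along its axis. Body 34 mm in diameter up to 41 mm, above it a neck 28.4 mm wide with a springy snap bead round it at 46 mm; rim at 50 mm. Bore 26.8 mm wide from the rim down to the floor at 2 mm.
- canister_rim (a point): Centre of the canister's open mouth, 50 mm above its underside.
- roll: Loose 35 mm film roll (magazine) standing upright on the table: yellow cylinder with black ends, 25 mm in diameter and 41 mm high, its lower edge chamfered 1.5 mm, with a black spool knob 11 mm wide and 5 mm high on top (46 mm in all), about 28 g. Origin: centre of its underside, z up. In the canister it stands on the floor, its knob 2 mm below the rim.
- roll_mid (a point): Middle of the film roll on its axis, 23 mm above its underside.
- cap: Grey snap cap of the canister, lying open side down on the table, loose, 12 g: round, 36.4 mm in diameter, 10 mm high. Origin: centre of its lower edge, z up. A socket 8 mm deep that goes over the canister's neck; a bead inside its lower edge must be forced over the springy bead of the neck.
- cap_top (a point): Middle of the cap's top, 9.2 mm above its lower edge. Set loosely on the neck, the cap's lower edge stands about 48 mm above the canister's underside; pushed down it resists with up to about 12 N, gives way with a click at about 45 mm and is fully home at 42 mm, where its inside rests on the rim.
- full_a: Packed canister with its grey cap on, 36.4 mm wide, 52 mm high, loose in well 0 of the tray; leave it alone. Origin: centre of its underside.
- full_b: The other packed canister, the same, in well 2; leave it alone.
- loupe: Round loupe with a clear foot and black top, 43 mm in diameter, 50 mm high, standing on the table; leave it alone. Origin: centre of its underside.
- camera: Small black camera, 104 mm wide, 34 mm deep (lens 20 mm more) and 60 mm high, standing on the table; leave it alone. Origin: centre of its body's underside.
Things that resemble listed ones, but are neither listed nor needed, are in the scene too. Leave any green or orange look-alike of the canister alone.

How it is judged:
By the outcome, as a careful person would: the job done as asked, in the order asked, and still so for the second after the job is handed in, while the arm keeps its last pose, push and grip.
It also fails if it takes over 61 s, if anything falls off the work surface, if the arm or the gripper's body presses on something with over 40 N, if the wrist force passes 120 N, or if a joint passes its speed limit or range.

## Working session

There is one attempt and no reset: what is moved stays moved. The work goes in short steps, each a Python script; the robot and the scene stay as the last script left them, time stands still between calls to the robot, and variables do not carry over. Pictures are saved under pics/ and viewed, at most 10 in all, crops included, and the job is handed in when it is done.

```bash
mkdir -p pics; cat > h.py <<'E'
import numpy as np, cv2
from station import arm, eyes, nets, monitor
def save(cam,name,f=None):
    f=f or eyes.grab_frame(cam); cv2.imwrite(f'pics/{name}.png',f['frame'][:,:,::-1]); return f
def pix(f,P):
    P=np.atleast_2d(P); T=f['camera_from_world']; c=P@T[:3,:3].T+T[:3,3]
    s=c[:,:2]/c[:,2:]; s=s*(1+f['k1']*(s**2).sum(1,keepdims=True))
    K=f['intrinsics']; return np.c_[s,np.ones(len(s))]@K.T[:,:2]
def ray(f,u,v):
    K=f['intrinsics']; d=np.linalg.inv(K)@[u,v,1]; d=d[:2]; s=d.copy()
    for _ in range(20): s=d/(1+f['k1']*(s@s))
    T=f['camera_from_world']; R=T[:3,:3]; return -R.T@T[:3,3], R.T@np.r_[s,1]
def at(f,u,v,z):
    o,d=ray(f,u,v); return o+d*(z-o[2])/d[2]
E
python3 - <<'E'
from h import *
F={}
for c in('scene','top'):
    F[c]=save(c,c+'0')
    f=F[c]; print(c,f['k1'],(-f['camera_from_world'][:3,:3].T@f['camera_from_world'][:3,3]).round(),f['intrinsics'][0,0])
H=dict(tray=0,well1=5,well3=5,canister=0,canister_rim=50,roll=0,roll_mid=23,cap=0,cap_top=9.2,full_a=0,loupe=0,camera=0)
for c in F:
    for n,z in H.items():
        for r in nets.tip_of(c,n)[:5]:
            v,u=r['point']; print(c,n,round(r['confidence'],2),np.round([u,v]),at(F[c],u,v,z)[:2].round(1))
print(monitor.current_time(),monitor.current_eef_rot())
E
```

```text
scene -0.02473161496693548 [ 783. -442.  849.] 447.37291064564164
top 0.03716992618369514 [472.   1. 983.] 461.4494269464447
scene tray 0.86 [310. 256.] [658.1 -20.7]
scene well1 0.89 [300. 264.] [649.8 -49. ]
scene well1 0.74 [315. 250.] [662.2  -3.7]
scene well1 0.67 [288. 280.] [644.3 -92.4]
scene well1 0.56 [330. 230.] [669.9  56.3]
scene well3 0.89 [300. 264.] [649.8 -49. ]
scene well3 0.74 [315. 250.] [662.2  -3.7]
scene well3 0.67 [288. 280.] [644.3 -92.4]
scene well3 0.56 [330. 230.] [669.9  56.3]
scene canister 0.8 [276. 158.] [469.9 180.5]
scene canister 0.78 [314. 159.] [554.4 222.4]
scene canister 0.72 [265. 132.] [406.9 242.1]
scene canister 0.71 [326. 230.] [662.4  53.5]
scene canister 0.63 [296. 141.] [488.5 254.3]
scene canister_rim 0.78 [267. 121.] [416.3 234.2]
scene canister_rim 0.77 [267. 168.] [484.1 108.4]
scene canister_rim 0.67 [318. 148.] [562.2 217.1]
scene canister_rim 0.63 [275. 148.] [472.7 170.8]
scene canister_rim 0.62 [194. 377.] [ 591.8 -349.7]
scene roll 0.61 [193. 276.] [ 466.6 -177.5]
scene roll_mid 0.75 [189. 278.] [ 471.2 -191.8]
scene cap 0.57 [
[... 848 characters left out ...]
 0.54 [217. 231.] [484. 102.]
top canister_rim 0.86 [151. 264.] [413.  225.1]
top canister_rim 0.79 [141. 229.] [482.7 247.9]
top canister_rim 0.66 [156. 195.] [551.6 222.7]
top canister_rim 0.62 [212. 229.] [485.9 107.3]
top canister_rim 0.58 [180. 235.] [473.1 170.3]
top roll 0.47 [354. 245.] [ 462.2 -190.4]
top roll_mid 0.49 [356. 242.] [ 468.5 -188.3]
top cap 0.81 [264. 243.] [461.1   2.3]
top cap 0.17 [311. 159.] [644.  -92.4]
top cap_top 0.5 [261. 242.] [461.7   7.7]
top full_a 0.55 [312. 158.] [645.9 -96.4]
top full_a 0.55 [265. 148.] [664.1   5.8]
top loupe 0.86 [110. 178.] [587.9 331.2]
top camera 0.69 [431. 191.] [ 583.7 -352.9]
1.3 [-3.14157257e+00 -1.03063631e-06  2.70480089e+00]
```

View pics/scene0.png

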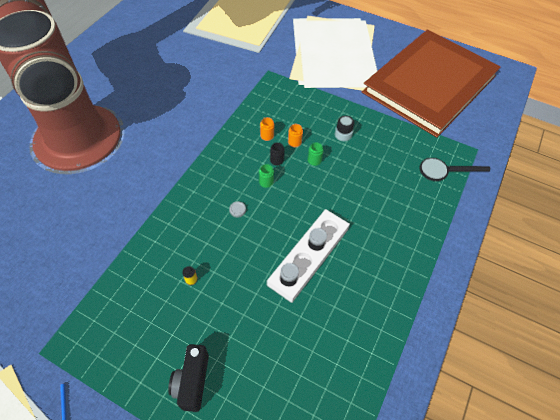

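View pics/top0.png

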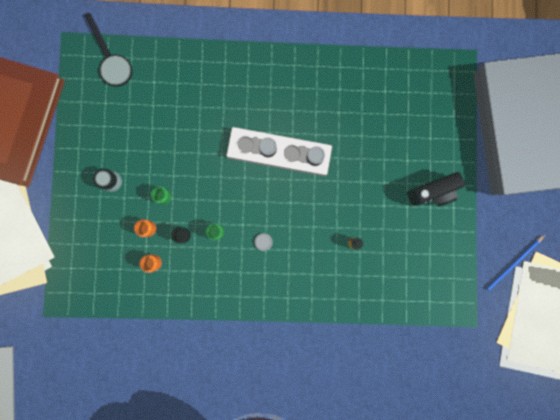

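The scene view shows the black canister at px (277,153) among green and orange look-alikes, the cap at (237,209), the roll at (190,276), and the tray from (325,212) to (290,298). In the top view they are at (181,235), (263,242), (355,243) and (280,151). Wells 1 and 3 (the left one) are free. Next I'll refine positions with silhouette fits in both cameras.

```bash
cat >> h.py <<'E'
from scipy.optimize import least_squares, minimize
def cyl(x,y,parts):
    a=np.linspace(0,2*np.pi,48,endpoint=False)
    return np.vstack([np.c_[x+r*np.cos(a),y+r*np.sin(a),0*a+z] for r,z in parts])
def hullc(p):
    m=cv2.moments(cv2.convexHull(p.astype(np.float32))); return np.array([m['m10'],m['m01']])/m['m00']
def fitcyl(obs,x0,parts):  # obs: [(frame, mask)]
    c=[]
    for f,m in obs:
        v,u=np.nonzero(m); c.append([u.mean(),v.mean()])
    g=lambda p:np.concatenate([hullc(pix(f,cyl(*p,parts)))-cc for (f,_),cc in zip(obs,c)])
    s=least_squares(g,x0); return s.x,s.fun
def pick(f,cam,label,x0,parts):
    t=hullc(pix(f,cyl(*x0,parts))); best=None
    for r in nets.masks_of(cam,label):
        v,u=np.nonzero(r['mask'])
        if len(u)==0: continue
        d=np.hypot(u.mean()-t[0],v.mean()-t[1])
        if best is None or d<best[0]: best=(d,r['mask'],r['confidence'])
    return best
CAN=[(17,0),(17,41),(14.2,50)]; ROLL=[(12.5,0),(12.5,41),(5.5,46)]; CAP=[(18.2,0),(18.2,9.2)]
E
cat > m1.py <<'E'
from h import *
F={c:eyes.grab_frame(c) for c in('scene','top')}
for n,x0,pt in(('canister',(471,168),CAN),('roll',(467,-189),ROLL),('cap',(461,4),CAP)):
    obs=[]
    for c in F:
        b=pick(F[c],c,n,x0,pt)
        if b and b[0]<8: obs.append((F[c],b[1])); print(n,c,round(b[0],1),b[1].sum(),round(b[2],2), 'model area',round(cv2.contourArea(cv2.convexHull(pix(F[c],cyl(*x0,pt)).astype(np.float32)))), 'single',fitcyl(obs[-1:],x0,pt)[0].round(1))
    if obs: x,r=fitcyl(obs,x0,pt); print(n,x.round(1),'res',r.round(2))
# tray: white mask hull
M={}
def tp(x,y,a):
    R=np.array([[np.cos(a),-np.sin(a)],[np.sin(a),np.cos(a)]])
    P=np.array([[i*31,j*106,k] for i in(-1,1) for j in(-1,1) for k in(0,25)],float); P[:,:2]=P[:,:2]@R.T+[x,y]; return P
for c,f in F.items():
    im=f['frame'].astype(int); w=((im.min(2)>150)&(im.max(2)-im.min(2)<40)).astype(np.uint8)
    h=cv2.convexHull(pix(f,tp(654,-20,-.16)).astype(np.int32)); roi=np.zeros_like(w); cv2.fillConvexPoly(roi,h,1); roi=cv2.dilate(roi,np.ones((15,15)))
    v,u=np.nonzero(w&roi); H=cv2.convexHull(np.c_[u,v].astype(np.int32)); m=np.zeros((420,560),np.uint8); cv2.fillConvexPoly(m,H,1); M[c]=m
    print(c,'white',len(u),'hull',m.sum())
def cost(p,cs=('scene','top')):
    e=0
    for c in cs:
        h=cv2.convexHull(pix(F[c],tp(p[0],p[1],p[2]/100)).astype(np.float32))
        m=np.zeros((420,560),np.uint8); cv2.fillConvexPoly(m,np.round(h*256).astype(np.int32),255,cv2.LINE_AA,8)
        e+=np.abs(m/255-M[c]).sum()
    return e
for cs in(('scene',),('top',),('scene','top')):
    s=minimize(cost,[654,-20,-16],args=(cs,),method='Nelder-Mead',options=dict(initial_simplex=[[654,-20,-16],[660,-20,-16],[654,-14,-16],[654,-20,-12]]))
    print(cs,s.x.round(2),round(s.fun,1))
E
python3 m1.py
```

```text
canister scene 3.4 280 0.75 model area 298 single [474.3 176.2]
canister top 3.4 258 0.77 model area 273 single [473.2 174.7]
canister [473.6 175.4] res [-0.4   0.13 -0.31 -0.23]
roll scene 2.3 225 0.69 model area 226 single [ 468.3 -184.7]
roll top 0.4 177 0.52 model area 159 single [ 466.5 -188.2]
roll [ 467.5 -186.3] res [-0.79  0.47 -0.91 -0.52]
cap top 1.6 257 0.81 model area 236 single [464.3   4. ]
cap [464.3   4. ] res [0.05 0.01]
scene white 2722 hull 3107
top white 2787 hull 3246
('scene',) [654.92 -21.56 -14.24] 122.1
('top',) [656.65 -23.95 -14.72] 120.6
('scene', 'top') [655.96 -22.75 -15.  ] 303.1
```

```bash
cat >> h.py <<'E'
PSI=1.424
def att(psi): return [np.pi,0,psi]
def st(tag=''):
    print(tag,'t',round(monitor.current_time(),2),'p',np.round(monitor.current_eef_pos(),1),'F',np.round(monitor.current_contact_force(),1),'w',round(monitor.current_width(),1),'g',round(float(np.max(monitor.current_grip_force())),1))
E
python3 - <<'E'
from h import *
x,y=473.6,175.4
arm.set_gripper(60); st('open')
arm.move_to([x,y,170],att(PSI+np.pi/2)); st('above')
arm.line_to([x,y,94],feed=100); st('down')
arm.set_gripper(30); st('grip1')
arm.set_gripper(54); st('rel')
arm.line_to([x,y,94],att(PSI),feed=100); st('rot')
arm.set_gripper(30); st('grip2')
arm.line_to([x,y,130],feed=120); st('up')
save('scene','s1'); 
E
```

```text
open t 2.08 p [264.4 566.3 303.9] F [-1.1 -0.4 -0.1] w 60.0 g 0.0
above t 3.77 p [473.8 176.  170.5] F [-0.5 -0.3 -1. ] w 60.3 g 0.0
down t 4.67 p [474.1 175.6  94.7] F [-0.1  0.1 -0.3] w 59.9 g 0.0
grip1 t 5.03 p [474.6 175.6  95.3] F [-0.1  0.9  5.8] w 32.5 g 59.9
rel t 5.38 p [473.2 175.3  93.6] F [ 0.1  0.1 -0.3] w 54.0 g 0.0
rot t 7.09 p [473.6 175.4  94. ] F [-0.4  0.4  0.5] w 53.9 g 0.0
grip2 t 7.41 p [474.  175.5  94.4] F [ 1.  -0.5  2.1] w 32.4 g 59.7
up t 7.86 p [473.6 175.4 130. ] F [-0.8  0.5 -0.7] w 32.5 g 59.5
```

View pics/s1.png

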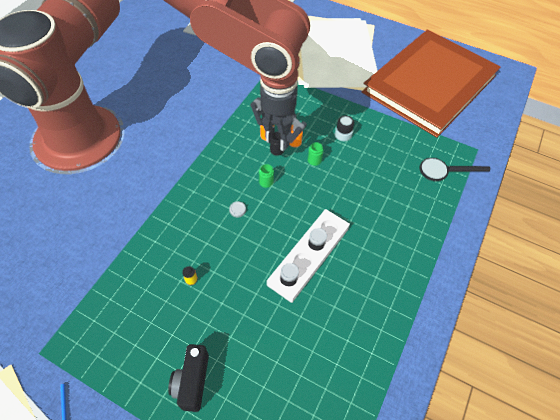

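The canister is gripped and lifted at about px (277,145) and no neighbours were disturbed. Before inserting it, I'll overlay the tray model on the picture.

```bash
cat > ov.py <<'E'
from h import *
a=-.147; R=np.array([[np.cos(a),-np.sin(a)],[np.sin(a),np.cos(a)]]); c0=np.array([655.9,-22.7])
out=[]
for c,(u0,v0) in(('scene',(255,200)),('top',(222,105))):
    f=eyes.grab_frame(c); im=cv2.resize(cv2.imread(f'pics/{c}0.png')[v0:v0+105,u0:u0+(100 if c=='scene' else 115)],None,fx=5 if c=='scene' else 3.4,fy=5 if c=='scene' else 3.4,interpolation=cv2.INTER_CUBIC)
    k=5 if c=='scene' else 3.4
    def dr(P,col):
        q=((pix(f,P)-[u0,v0]+.5)*k-.5); cv2.polylines(im,[np.round(q*16).astype(np.int32)],True,col,1,cv2.LINE_AA,4)
    for z,col in((25,(0,0,255)),(0,(255,0,0))):
        P=np.array([[-31,-106],[31,-106],[31,106],[-31,106]])@R.T+c0; dr(np.c_[P,[z]*4],col)
    for j in(-75,-25,25,75):
        w=c0+R@[0,j]
        if j in(-25,75): dr(cyl(*w,[(18.5,25)]),(0,0,255))
        else: dr(cyl(*w,[(18.2,57)]),(255,0,255))
    out.append(cv2.copyMakeBorder(im,0,max(0,525-im.shape[0]),0,0,cv2.BORDER_CONSTANT)[:525])
o=np.hstack(out)[:,:800]; cv2.imwrite('pics/ov.png',o); print(o.shape)
E
python3 ov.py
```

```text
(525, 800, 3)
```

View pics/ov.png

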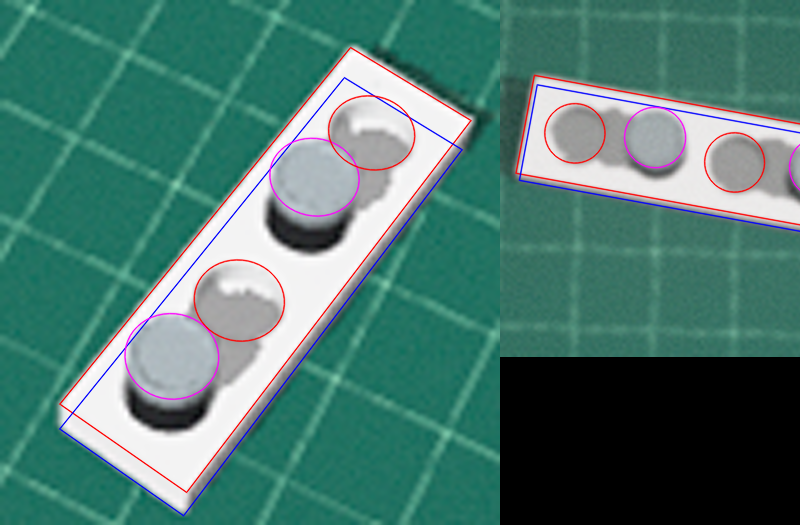

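The overlay matches in both views to about 1 mm: tray edges, the rims of the free wells, and the caps of the packed canisters. I'll insert at well 3 with force checks.

```bash
cat >> h.py <<'E'
def probe(x,y,z0,z1,step=2,lim=8,feed=40):
    """step down from z0 to z1, stop at Fz>lim; returns reached z"""
    z=z0; b=monitor.current_contact_force()[2]
    while z>z1+1e-6:
        z=max(z-step,z1); arm.line_to([x,y,z],feed=feed)
        F=monitor.current_contact_force()
        if F[2]-b>lim: break
    return z,np.round(F,1)
SP=[(0,0),(1.2,0),(-1.2,0),(0,1.2),(0,-1.2),(1.2,1.2),(-1.2,-1.2),(1.2,-1.2),(-1.2,1.2),(2.4,0),(-2.4,0),(0,2.4),(0,-2.4)]
E
python3 - <<'E'
from h import *
x,y=667.0,51.5
arm.line_to([473.6,175.4,165],feed=200)
arm.move_to([x,y,160],att(PSI)); st('hover')
arm.line_to([x,y,123],feed=120); st('near')
for dx,dy in SP:
    if (dx,dy)!=(0,0): arm.line_to([x+dx,y+dy,123],feed=40)
    z,F=probe(x+dx,y+dy,123,111,step=3); print(dx,dy,z,F)
    if z<=111: break
st('in?')
E
```

```text
hover t 9.25 p [665.8  52.2 158.8] F [ 0.4  0.7 -0.7] w 32.4 g 59.6
near t 9.71 p [666.3  52.2 122.7] F [ 0.2  0.3 -0.4] w 32.6 g 59.6
0 0 111 [ 0.4 -0.2 -0.2]
in? t 10.71 p [666.8  51.5 110.6] F [ 0.4 -0.2 -0.2] w 32.6 g 59.6
```

```bash
python3 - <<'E'
from h import *
x,y=667.0,51.5
print(probe(x,y,111,98.6,step=2.1,lim=5)); st('down')
arm.set_gripper(50); st('rel')
arm.line_to([x,y,170],feed=200); st('up')
save('scene','s2')
F={c:eyes.grab_frame(c) for c in('scene','top')}
x0,pt=(x,y),[(a,b+5) for a,b in CAN]
obs=[]
for c in F:
    b=pick(F[c],c,'canister',x0,pt); print(c,b[0],b[1].sum(),b[2])
for n,x0,pt in(('roll',(467,-186),ROLL),('cap',(463,4),CAP)):
    obs=[]
    for c in F:
        b=pick(F[c],c,n,x0,pt)
        if b and b[0]<5: obs.append((F[c],b[1])); print(n,c,fitcyl(obs[-1:],x0,pt)[0].round(1))
    if obs: print(n,fitcyl(obs,x0,pt)[0].round(1))
E
```

```text
(98.6, array([-0.8,  0.2,  2.8]))
down t 12.21 p [667.4  51.5  99.4] F [-0.8  0.2  2.8] w 32.1 g 59.9
rel t 12.53 p [666.7  51.5  98.1] F [-0.1 -0.4 -0. ] w 50.3 g 0.0
up t 13.03 p [666.9  51.5 170. ] F [ 0.6 -0.3 -0.5] w 50.0 g 0.0
scene 2.956293481631069 268 0.49
top 97.34758818801495 272 0.78
roll scene [ 466.8 -185.3]
roll top [ 466.2 -187.7]
roll [ 466.7 -186.3]
cap scene [465.4   4.1]
cap top [462.7   3.9]
cap [463.8   3.9]
```

View pics/s2.png

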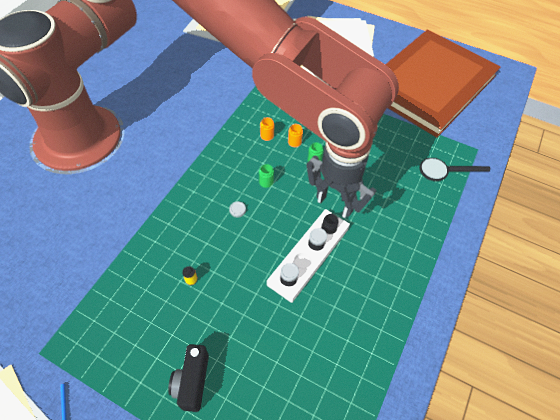

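The canister stands in well 3 at px (330,224) and nothing else moved. Next is the roll.

```bash
python3 - <<'E'
from h import *
x,y=466.7,-186.4; X,Y=667.0,51.5
arm.move_to([x,y,150],att(PSI-np.pi/2)); st('above')
arm.line_to([x,y,77],feed=150); arm.set_gripper(20); st('g1')
arm.set_gripper(42)
arm.line_to([x,y,77],att(PSI),feed=150); arm.set_gripper(20); st('g2')
arm.set_gripper(40); arm.line_to([x,y,100],feed=100); arm.set_gripper(20); st('g3')
arm.line_to([x,y,190],feed=250); arm.move_to([X,Y,175],att(PSI)); st('hover')
save('scene','s3')
E
```

```text
above t 14.68 p [ 467.3 -186.3  150.5] F [ 0.8 -1.  -0.4] w 50.0 g 0.0
g1 t 15.66 p [ 467.8 -187.    78.7] F [0.3 1.  5.2] w 23.4 g 59.1
g2 t 17.98 p [ 466.9 -186.5   77.2] F [0.7 0.6 0.6] w 23.4 g 58.7
g3 t 18.98 p [ 466.6 -186.4   99.8] F [0.4 0.2 0.7] w 22.3 g 58.7
hover t 20.68 p [666.5  50.5 174.5] F [ 0.2 -0.1 -0.4] w 22.3 g 58.8
```

View pics/s3.png

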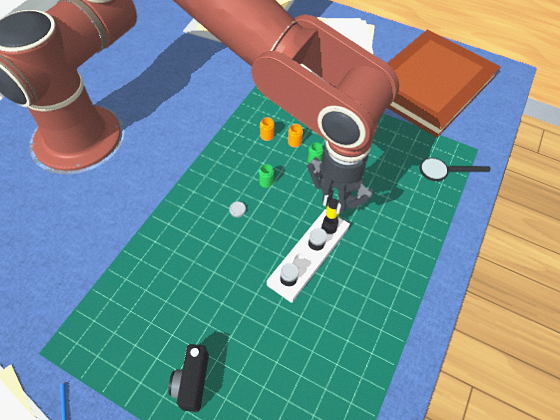

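```bash
python3 - <<'E'
from h import *
X,Y=667.0,51.5
arm.line_to([X,Y,158],feed=80); arm.wait(.3); st('near')
for dx,dy in SP:
    if (dx,dy)!=(0,0): arm.line_to([X+dx,Y+dy,158],feed=40)
    z,F=probe(X+dx,Y+dy,158,146,step=4,lim=4); print(dx,dy,z,F)
    if z<=146: break
    if monitor.current_time()>32: break
st('in?')
if z<=146:
    print(probe(X+dx,Y+dy,146,131,step=5,lim=6)); st('low')
E
```

```text
near t 21.39 p [667.2  51.5 158.5] F [-0.  -0.2  0.2] w 22.4 g 58.8
0 0 146 [-0.1 -0.3 -0.3]
in? t 22.14 p [666.8  51.5 145.5] F [-0.1 -0.3 -0.3] w 22.3 g 58.8
(131, array([-0.5,  0.4, -0.2]))
low t 22.97 p [666.7  51.5 130.5] F [-0.5  0.4 -0.2] w 22.4 g 58.8
```

```bash
python3 - <<'E'
from h import *
x,y=463.9,4.0; X,Y=667.0,51.5
arm.set_gripper(40); arm.wait(.2); st('rel'); arm.line_to([X,Y,175],feed=200)
arm.set_gripper(58)
arm.move_to([x,y,130],att(PSI-np.pi/2)); st('above')
f=eyes.grab_frame('scene'); cv2.imwrite('pics/s4.png',cv2.resize(f['frame'][170:310,220:400,::-1],None,fx=4,fy=4,interpolation=cv2.INTER_CUBIC))
arm.line_to([x,y,74],feed=100); arm.wait(.25); st('dn'); arm.set_gripper(25); st('g1')
arm.set_gripper(50)
arm.line_to([x,y,74],att(PSI),feed=150); arm.wait(.2); arm.set_gripper(25); arm.wait(.2); st('g2')
E
```

```text
rel t 23.48 p [667.1  51.5 131.1] F [-0.4 -0.5 -0.1] w 40.3 g 0.0
above t 25.48 p [464.5   3.9 130.5] F [ 0.6  0.3 -0.5] w 57.8 g 0.0
dn t 26.48 p [464.5   3.9  74.8] F [-0.3  0.4 -0. ] w 57.9 g 0.0
g1 t 26.83 p [464.3   3.9  74.8] F [-2.   0.8  5.8] w 33.7 g 59.4
g2 t 29.55 p [464.3   3.9  74.4] F [-1.5  0.4  5.1] w 33.6 g 59.9
```

View pics/s4.png

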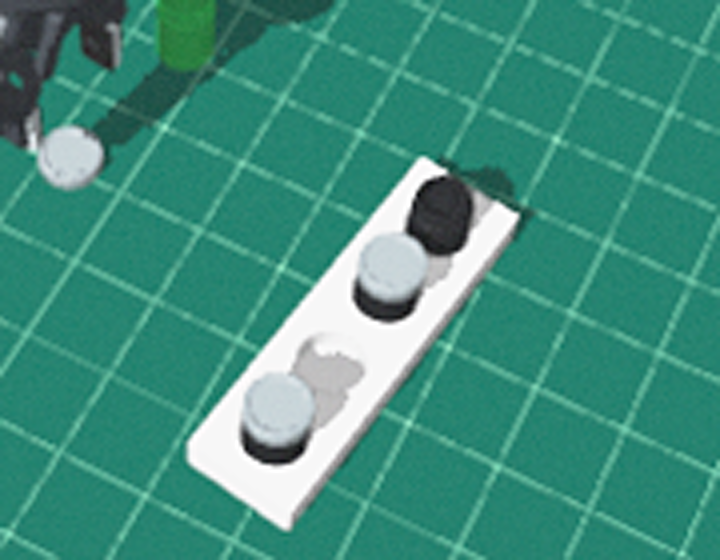

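The roll is fully inside the canister, with no yellow showing at crop px (440,215), and the cap is gripped. I'll carry it over and step down while logging the force.

```bash
python3 - <<'E'
from h import *
X,Y=667.0,51.5
p=monitor.current_eef_pos()
arm.line_to([463.9,4,160],feed=200); st('lift')
arm.move_to([X,Y,155],att(PSI)); arm.line_to([X,Y,134],feed=100); arm.wait(.3); st('near')
b=monitor.current_contact_force()[2]
z=134
while z>125.5:
    z-=1 if z>130 else .5; arm.line_to([X,Y,z],feed=40); arm.wait(.1)
    F=np.array(monitor.current_contact_force()); print(z,round(monitor.current_eef_pos()[2],2),F.round(1))
    if F[2]-b>7: break
st('x'); save('scene','s5')
E
```

```text
lift t 30.13 p [463.3   4.1 159. ] F [-0.5  0.7 -0.8] w 33.7 g 59.6
near t 31.63 p [667.3  51.5 134.7] F [ 0.1 -0.1  0.5] w 33.8 g 59.6
133 133.01 [-0.2  0.2  0.2]
132 131.96 [ 0.1 -0.   0.2]
131 130.95 [0.8 0.5 1.7]
130 129.99 [-0.6  0.4  0.8]
129.5 129.5 [ 0.  -0.1  0.2]
129.0 128.96 [-0.2 -0.8 -0.1]
128.5 128.5 [-0.2  0.9 -0.3]
128.0 127.98 [ 0.1 -0.6  0.1]
127.5 127.68 [ 0.9 -0.5  0.4]
127.0 127.36 [0.2 0.3 1.6]
126.5 127.09 [ 0.6 -0.1  4.6]
126.0 126.86 [ 1.1 -0.3  7. ]
125.5 126.79 [-0.4 -0.2  8.1]
x t 36.18 p [667.6  51.5 126.8] F [-0.4 -0.2  8.1] w 33.3 g 60.4
```

Contact came at TCP z of about 127.5, so the cap is centred and resting on the bead as expected. I'll press on through the click.

```bash
python3 - <<'E'
from h import *
X,Y=667.0,51.5; z=125.5
while z>113 and monitor.current_time()<52:
    z-=.8; arm.line_to([X,Y,z],feed=40); arm.wait(.1)
    F=np.array(monitor.current_contact_force()); p=monitor.current_eef_pos()[2]; print(round(z,1),round(p,2),F.round(1))
    if F[2]>25: break
st('x'); save('scene','s6')
E
```

```text
124.7 126.44 [-1.1 -0.5  9.2]
123.9 125.79 [-1.5  0.6  9.5]
123.1 121.84 [-0.5 -0.3  0.5]
122.3 121.87 [-0.  -0.3 -0.3]
121.5 121.56 [0.  0.1 0.7]
120.7 121.48 [-2.6  0.1  5.9]
119.9 121.48 [-3.4 -0.1  8.6]
119.1 121.46 [-4.5  0.1 11.1]
118.3 121.43 [-6.5 -0.  14.4]
117.5 121.41 [-7.6 -0.8 17.1]
116.7 121.44 [-8.5  0.6 19.9]
115.9 121.44 [-9.   0.3 23.1]
115.1 121.4 [-11.3   0.5  25.7]
x t 40.78 p [668.7  51.6 121.4] F [-11.3   0.5  25.7] w 33.7 g 62.6
```

```bash
python3 - <<'E'
from h import *
arm.wait(.5); st()
a=cv2.imread('pics/s6.png')[130:320,180:400]; cv2.imwrite('pics/s7.png',cv2.resize(a,None,fx=3,fy=3,interpolation=cv2.INTER_CUBIC))
E
```

```text
t 41.33 p [668.7  51.6 121.4] F [-12.   0.  26.] w 33.6 g 62.6
```

View pics/s7.png

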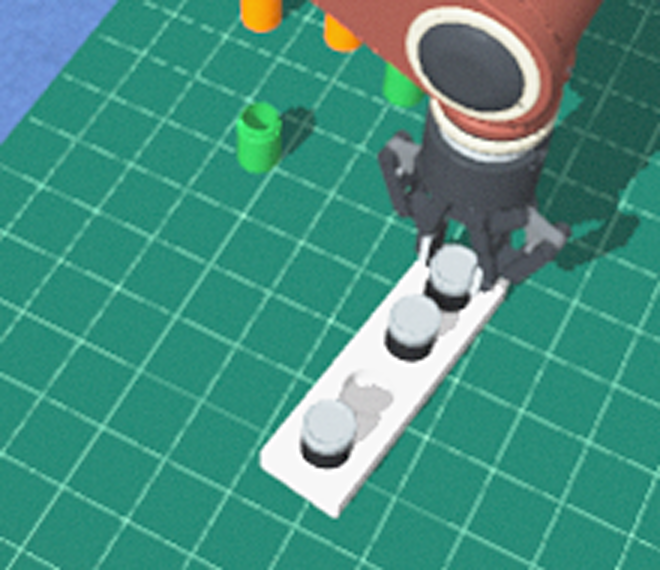

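The cap sits level at crop px (455,268), at the same height as the packed canisters. It's held at a steady 26 N, so I'll hand the job in.

```bash
python3 -c "
from h import *
print(arm.close_job())"
```

```text
the job is handed in; nothing more can be done
None
```

I handed the job in at about 41 s: the canister stands in well 3 with the roll inside, and the cap clicked on, reached fully home, and is still pressed down at about 26 N.

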